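# Clamp a stick-on magnetic catch to the cubby divider

### The job

Lift the white magnetic catch out of the grey organiser and stand it upright on the cubby floor between the bar clamp's open jaws, level with the middle of the jaw pads, its magnet end facing the clamp's bar (the front) and its grey adhesive pad towards the wooden divider. Let go of it, then pump the clamp's red trigger until the moving jaw has closed on the catch and presses it snugly flat on the divider, without crushing it, and finish still holding the trigger squeezed. Bring the jaw in with the trigger only, and leave everything else in the cubby where it is.

Things in the scene. Friction and masses are not known exactly. Their poses are not given: they have to be found in the camera images.
- catch: White plastic magnetic catch, a block 44 mm long (its x), 30 mm thick (its y) and 60 mm tall, 50 to 100 g, standing loose and upright in the large compartment of the organiser. Origin: centre of its underside. Its -x end carries the magnet (black with two steel strips, seen from above too); its +y face is the grey foam adhesive pad. Its shell cracks if the clamp presses it with more than 120 N.
- catch_center (a point): The centre of the catch, 30 mm above its underside, with the catch's axes. A grasp across the two 30 x 60 mm ends (44 mm apart) leaves both clamped faces free.
- catch_poles (a point): The middle of the catch's magnet end face, 22 mm along -x from the catch's centre.
- organiser: Loose grey plastic open-topped organiser, 156 x 236 mm (x, y; 243 over its clip ledges), 48 mm tall, walls and floor 3 mm; origin at the centre of its underside. A cross wall at y = -37 mm parts it into a large compartment (150 mm square, +y side, with the catch) and a small one (-y side, with the tape roll). Do not shift it by more than 30 mm.
- tape_roll: Blue plastic tape roll, 52 mm across and 19 mm high, lying in the small compartment of the organiser. Leave it there.
- divider: Fixed upright wooden divider, 18 mm thick, 75 mm tall, with the bar clamp hung on it from the front. Origin on the cubby floor, on the face that the catch goes against (its -y face), straight below the clamp's bar. x runs along the panel away from its front edge: the panel spans x = 14 to 170 mm, y = 0 to 18 mm. All positions below are in this frame.
- clamp: Black body of the one-hand bar clamp, fixed against the divider's +y face; same frame as the divider. Housing x -30 to 26, y 24 to 100 mm, top 48 mm up. Fixed grip pointing to -x: x -134 to -30, y 56 to 78 mm, heights 16 to 44 mm. The toothed steel bar (x -8 to 8 mm, heights 27 to 33 mm) runs along y through it and past the divider's front edge to the moving jaw; its tail reaches y 180 mm.
- seat (a point): Where the catch's centre ends up when clamped: opposite the middle of the jaw pads (x = 60 mm in the divider's frame), 15 mm off the divider's face (y = -15 mm), 30 mm above the floor. Axes of the divider: the catch's axes end parallel to these, x with x and y with y. 12 mm either way along x is good enough.
- jaw: Black moving jaw on the end of the clamp's bar with a rubber pad 44 mm long (x 38 to 82 mm in the divider's frame) at heights 14 to 46 mm, jaw body up to 47 mm high. It faces the divider; the catch goes between. It moves with the bar along the divider's +y. Do not push or pull it directly. Its origin is at the divider's origin shifted by the bar's travel; use jaw_pad.
- jaw_pad (a point): The middle of the moving jaw's pad face, 30 mm above the floor; 54 to 70 mm from the divider's face at the start.
- bar (a joint): Travel of the bar and moving jaw towards the divider, m: 0 fully open (pad 70 mm from the divider's face), 0.046 at most; starts between 0 and 0.016. With the 30 mm catch flat on the divider the pad meets it at about 0.040. One way only: each pump over at least four fifths of the stroke advances it 8 mm (one ratchet tooth) and holding pawls keep it there.
- pump (a joint): Angle of the trigger, rad: 0 released (a spring returns it), 0.28 squeezed home to the grip. Pushed at trigger_face it takes about 5 N at first, 12 N near the end. Once the jaw presses the catch on the divider the trigger stops part-way; the clamping force is then about 1.3 times the push on the trigger.
- trigger: Red trigger bar beside the clamp's grip, 10 mm thick, 22 mm tall (heights 19 to 41 mm), about 75 mm long along x (x -98 to -22 mm in the divider's frame), pivoted in the clamp body just beyond the bar. Squeezing moves it along the divider's +y, towards the grip. Its origin is the pivot at floor level; use trigger_face.
- trigger_face (a point): A point on the trigger's outer (-y) face, 70 mm from its pivot, 30 mm above the floor: where to push. Released it lies at about x = -55, y = 25 mm in the divider's frame; squeezed home it has moved 20 mm along +y.
- grip_back (a point): A point on the outer (+y) face of the fixed grip, opposite the trigger: x = -56, y = 78 mm in the divider's frame, 30 mm above the floor. Grip and trigger together measure 53 mm across with the trigger released and 33 mm with it squeezed home; there is free room on both outer sides.
- organiser_lid: The organiser's grey clip-on lid, 162 x 260 mm and 12 mm high, lying flat. Bystander.
- coasters: Stack of five white and blue ceramic coasters with cork backs, 100 mm across, 43 mm high. Bystander.
- photo_frame: Stainless steel photo frame, 130 mm wide and 170 mm tall, leaning on its strut. Bystander.
- remote: Orange plastic remote control, 160 x 44 x 18 mm. Bystander.
- plant_pot: Small terracotta pot with a green plant, 90 mm across, pot 75 mm high. Bystander.
Things that resemble listed ones, but are neither listed nor needed, are in the scene too. Several things look just like the catch: the one meant starts farthest to the robot's left.

How it is judged:
By the outcome, as a careful person would: the job done as asked, in the order asked, and still so for the second after the job is handed in, while the arm keeps its last pose, push and grip.
It also fails if it takes over 54 s, if anything falls off the work surface, if the arm or the gripper's body presses on something with over 40 N, if the wrist force passes 120 N, or if a joint passes its speed limit or range.

### The arm

A 7-joint arm with a two-finger parallel gripper is mounted at the origin on the work surface. World frame = base frame: x ahead of the robot, y to its left, z up, the work surface at z = 0. Lengths are in m, angles in rad, forces in N, time in s.
With the tool pointing down it reaches from about 0.425 to 0.875 m from the base axis. Payload 4.7 kg.
Tool frame: the origin (TCP) lies at the very end of the fingers, on their centre line; the grasp point (between the pads) lies 19 mm behind it; x points along the fingers, y is the direction in which the jaws open and shut, and the axes are right-handed (so a half turn about x gives the same grasp; the last joint's range is limited). The gripper opens to 87 mm and grips with 3 to 60 N. Pads are 19 mm wide; open, the fingers measure 117 mm over their backs; the gripper's body (75 mm by 190 mm) begins 51 mm behind the grasp point.
Start: joints at [1.354, 0.321, -0.07, 1.45, 0.023, 1.371, -0.057], TCP at [0.149, -0.633, 0.192] pointing down, gripper open.
Joint ranges: [-2.86, 2.86], [-0.3, 2.09], [-1.38, 1.24], [0.06, 2.45], [-1.56, 4.7], [0.09, 2.05], [-2.69, 2.69]. Speed limits (rad/s): [2.57, 2.57, 3.14, 3.14, 3.14, 3.14, 3.14].

### API

Orientations are given as a rotation vector (axis times angle).
In Python, from bench import ctrl gives the robot as it stands.
- The arm moves only by the tool step_arm, never from a script. Its argument "increments" is one flat list of numbers, 6 for each row, row after row: the shift along the tool's x, y, z in cm, then the turn, a rotation vector about the tool's x, y, z in rad. In form: [tx, ty, tz, ax, ay, az, tx, ty, tz, ax, ay, az, ...]. A call has 1 to 12 rows; each row shifts and turns the commanded pose from where the row before left it, along the tool's axes as they then stand; what a row does not reach is not made up. A row lasts 1/8 s, in which the tool goes at most 62.5 mm and 10.7 degrees, less where a joint would pass 70% of its speed; a pose out of reach is approached as far as the arm can. A call with a gripper value outside its range is refused whole. "fingers" is the opening in per cent of the stroke, from 0 (shut) to 100 (fully open), set as the call begins (left out, the last holds). The fingers move at their own pace and stop on an object; "force" is the grip in N (left out, the last holds). Time passes only in rows, so rows that do not move let the fingers close. It gives the time, the measured TCP pose, the force and the opening at its end, in the units of the state.
- ctrl.get_state(): the state, without advancing time (a new reading comes with each control period).
- ctrl.get_image(name): name is "side" or "top"; returns the picture (384x512x3 uint8, red, green, blue); there is no depth.
- ctrl.camera_params(name): a dict with "vertical_fov" (degrees; the focal length in pixels is half the picture's height over the tangent of half this angle, whatever the lens; pixels are square), "cx", "cy" (the principal point, pixels), "k1" (the pictures are not rectified: a ray, as slopes to the right and down, at radius r is drawn at 1 + k1 r^2 times it, then the intrinsics apply), "R" (3x3) and "t" (3): a world point X has camera coordinates R X + t. Camera axes: x right, y down, z forward; pixel columns grow to the right and rows downward; lengths in m; the calibration is good to about 2 mm. A picture is of the moment at which its call begins. camera_params takes no time and is no camera call.
- ctrl.close_job(): hands the job in, once; it reports no verdict.
Trained networks look in the newest picture that a camera, given by its name, has taken for a name from the list of things; names that differ only in an ending like _2 or _b are one class to them, and where a whole thing is asked for, a point or a joint stands for the part that bears it (a point fixed in the world has none). Each returns a list of dicts, best first, with "score" (0 to 1); they miss things now and then, are a little off and sometimes report something else, mostly with a low value. They report only what shows in the picture. A call takes as long as a camera call. They do not tell look-alikes from the thing itself.
- ctrl.search_frame(camera, name): "xyz" ([x, y, z] in m, in the coordinates of the camera as it stood for that picture, good to about 4 mm: the middle of the surface that is visible of it).
- ctrl.silhouettes(camera, name): "pixels" (384x512 bool, what is visible of it).
- ctrl.spot_point(camera, name): "xyz" ([x, y, z] in m, in the coordinates of the camera as it stood for that picture, good to about 4 mm: a listed point, or the origin of a listed thing).
The state is a dict: "time": time; "joint_positions": joint angles; "qd": joint speeds; "joint_torque": joint torques, N m; "position": TCP position; "tool_rot": TCP orientation; "ft_force": force on the tool from outside, world axes, zero at the start; "torque": the same for the moment, N m; "grip_width": opening from 0.0 (shut) to 1.0 (fully open).
Only numpy, scipy, OpenCV 4.12 (cv2) and the standard library are available. Lean on these libraries where they do the work, as an engineer would, in place of code of your own. Each camera call takes 0.05 s, during which the arm holds its last target.

## Working session

There is one attempt and no reset: what is moved stays moved. The work goes in short steps, Python scripts to look and compute and a tool call to move; the robot and the scene stay as the last step left them, time stands still between calls to the robot, and variables do not carry over. Pictures are saved under pics/ and viewed, and the job is handed in when it is done.

Besides the shell and the picture viewer there is one more tool, called after "Call:" as a command line: name --argument value ..., lists and objects as JSON in quotes. step_arm: Moves the arm, as the interface text tells. Its arguments: {"type":"object","properties":{"increments":{"type":"array","items":{"type":"number"}},"fingers":{"type":"number"},"force":{"type":"number"}},"required":["increments"]}

```bash
ls; mkdir -p pics; cat > h.py <<'E'
import numpy as np, cv2
from scipy.spatial.transform import Rotation as Rn
from bench import ctrl
def cam(n):
    p=ctrl.camera_params(n); return p,np.array(p["R"]),np.array(p["t"])
def toW(n,x):
    p,R,t=cam(n); return R.T@(np.array(x)-t)
def proj(n,X):
    p,R,t=cam(n); c=R@np.array(X)+t; s=c[:2]/c[2]; r2=s@s; s=s*(1+p["k1"]*r2)
    f=192/np.tan(np.radians(p["vertical_fov"])/2); return s*f+[p["cx"],p["cy"]]
def ray(n,px,z):
    p,R,t=cam(n); f=192/np.tan(np.radians(p["vertical_fov"])/2)
    d=(np.array(px,float)-[p["cx"],p["cy"]])/f; s=d.copy()
    for _ in range(20): s=d/(1+p["k1"]*(s@s))
    D=R.T@np.array([s[0],s[1],1]); C=-R.T@t
    return C+D*(z-C[2])/D[2]
def snap(n,fn,crop=None,scale=1):
    im=ctrl.get_image(n)[:,:,::-1].copy()
    if crop: im=im[crop[1]:crop[3],crop[0]:crop[2]]
    if scale!=1: im=cv2.resize(im,None,fx=scale,fy=scale,interpolation=cv2.INTER_CUBIC)
    cv2.imwrite("pics/"+fn,im)
E
python3 - <<'E'
from h import *
snap("top","top0.png",scale=1.5); snap("side","side0.png",scale=1.5)
s=ctrl.get_state(); print(s["time"],s["position"],s["tool_rot"],s["grip_width"])
for n in("top","side"):
    p,R,t=cam(n); print(n,-R.T@t,p["vertical_fov"],p["k1"])
E
```

```text
pics
0.1 [ 0.14849641 -0.63226188  0.1910896 ] [ 2.09954713  0.24516617 -2.10016018] 1.0006382026656435
top [0.43320055 0.01497739 0.99329957] 57.60534917920259 -0.004706919094062493
side [ 0.44374035 -0.96074494  1.21936098] 47.94214402205576 -0.055934990181771754
```

View pics/top0.png

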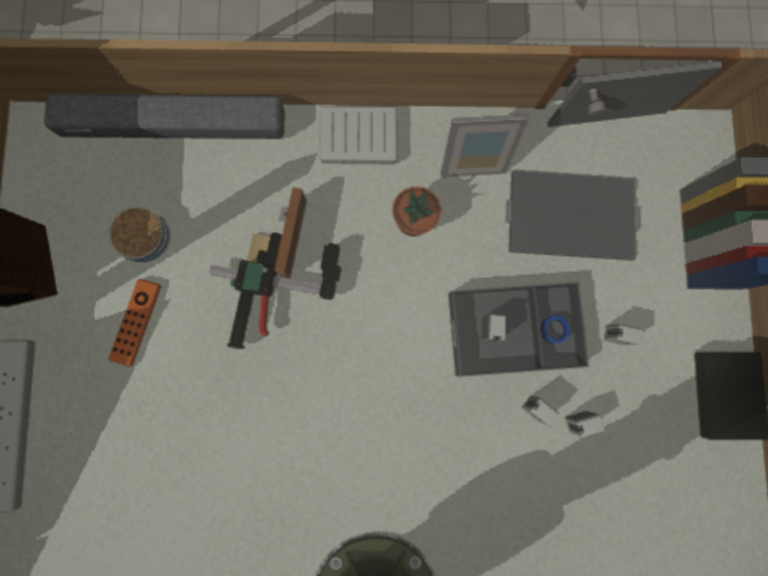

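View pics/side0.png

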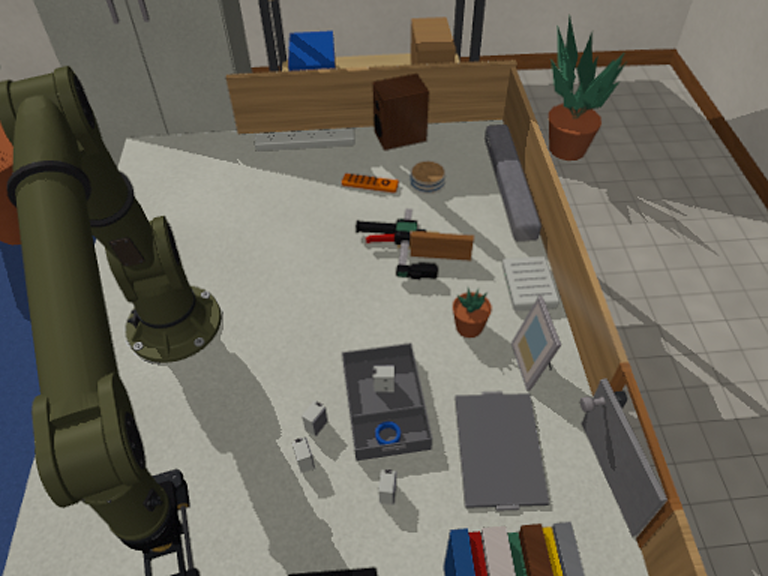

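The top view (768x576) has robot-left on the left. Catch look-alikes are at (497,327) in the organiser's large compartment, (541,409), (585,423) and (624,334). The one at (497,327) is farthest left and stands in the organiser, so it fits. The clamp is around (265,280), its jaw at (330,270), the divider at (292,232) and the trigger at (265,315).

```bash
python3 - <<'E'
from h import *
for n in("top","side"):
    ctrl.get_image(n)
    for k in ["catch_center","catch_poles","catch","organiser","divider","clamp","seat","jaw_pad","trigger_face","grip_back","trigger"]:
        r=ctrl.spot_point(n,k)
        print(n,k,[(np.round(toW(n,d["xyz"]),4).tolist(),round(d["score"],2)) for d in r[:5]])
snap("top","c1.png",(290,180,410,290),5)
snap("top","c2.png",(130,110,240,240),5)
snap("side","c3.png",(220,130,330,330),3)
print(ctrl.get_state()["time"])
E
```

```text
top catch_center [([0.3081, -0.3783, 0.0295], 0.62), ([0.4656, -0.4588, 0.0275], 0.51), ([0.4805, -0.2163, 0.0269], 0.5)]
top catch_poles [([0.3094, -0.3584, 0.0271], 0.83), ([0.3458, -0.2838, 0.0276], 0.82), ([0.4633, -0.2164, 0.0253], 0.71), ([0.475, -0.4349, 0.0288], 0.5)]
top catch [([0.4845, -0.2172, 0.0022], 0.7), ([0.3092, -0.3775, -0.0033], 0.65), ([0.3312, -0.3029, -0.0033], 0.63), ([0.4704, -0.4538, -0.0004], 0.54)]
top organiser [([0.4807, -0.2604, -0.006], 0.96), ([0.6223, 0.14, 0.0253], 0.47)]
top divider [([0.5637, 0.1665, -0.0041], 0.6), ([0.4628, -0.2172, 0.0286], 0.53), ([0.5615, 0.1639, -0.0052], 0.36)]
top clamp [([0.5619, 0.1669, -0.0013], 0.9)]
top seat [([0.6181, 0.1402, 0.0263], 0.56), ([0.6137, 0.0983, 0.0233], 0.5), ([0.5212, 0.2485, 0.0292], 0.38)]
top jaw_pad [([0.6117, 0.097, 0.0275], 0.7)]
top trigger_face [([0.5158, 0.1983, 0.0284], 0.71)]
top grip_back [([0.523, 0.2483, 0.0281], 0.8), ([0.513, 0.1994, 0.0263], 0.72)]
top trigger []
side catch_center [([0.4701, -0.4574, 0.0297], 0.71), ([0.4806, -0.2138, 0.0352], 0.67), ([0.3117, -0.3759, 0.0308], 0.66), ([0.3312, -0.2978, 0.0313], 0.62)]
side catch_poles [([0.4575, -0.2102, 0.0307], 0.75), ([0.4766, -0.4344, 0.0275], 0.71), ([0.3035, -0.3564, 0.031], 0.7), ([0.3461, -0.279, 0.0326], 0.5)]
side catch [([0.4815, -0.2171, 0.0015], 0.81), ([0.3325, -0.2955, 0.0014], 0.69), ([0.468, -0.4581, -0.0002], 0.69), ([0.3041, -0.3817, -0.0017], 0.63)]
side organiser [([0.4845, -0.2614, 0.0011], 0.73), ([0.5152, 0.2024, 0.029], 0.33)]
side divider [([0.5648, 0.1686, 0.0001], 0.94), ([0.5663, 0.1687, -0.0], 0.73), ([0.6567, 0.4463, -0.0041], 0.45)]
side clamp [([0.5659, 0.1659, 0.0024], 0.96)]
side seat [([0.6233, 0.14, 0.0315], 0.62)]
side jaw_pad [([0.6111, 0.102, 0.0323], 0.62)]
side trigger_face [([0.518, 0.1993, 0.0297], 0.51)]
side grip_back [([0.5184, 0.2538, 0.0271], 0.68), ([0.4796, -0.2138, 0.0309], 0.36)]
side trigger []
1.45
```

View pics/c1.png

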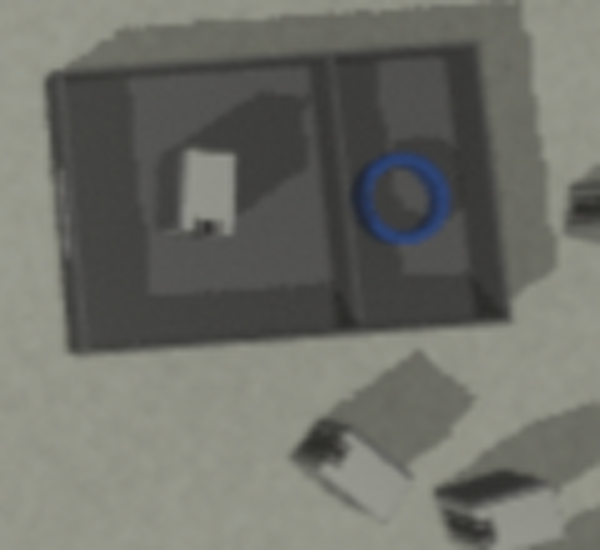

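View pics/c2.png

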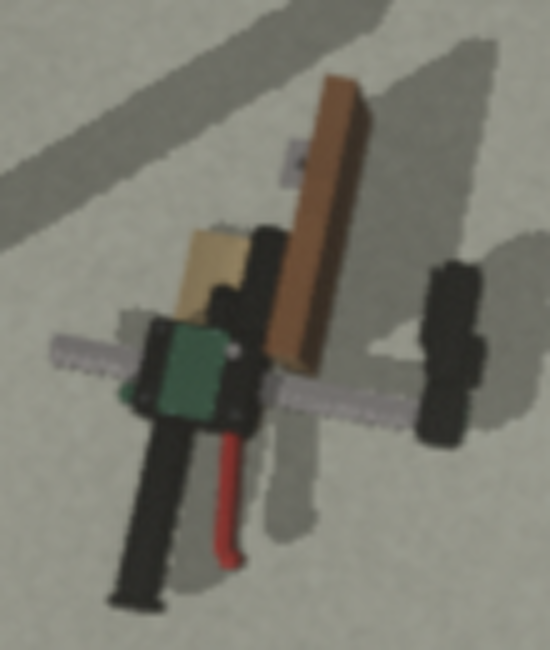

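View pics/c3.png

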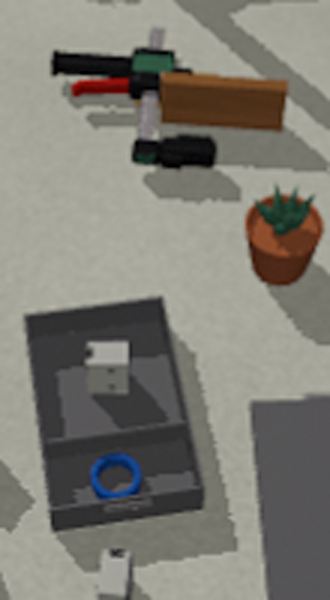

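```bash
python3 - <<'E'
from h import *
from scipy.optimize import least_squares
# divider top corners from c2 crop
c=lambda u,v:(130+u/5,110+v/5)
pts={"fr":(302,374),"fl":(267,353),"br":(358,82),"bl":(325,75)}
for k,v in pts.items(): print(k,np.round(ray("top",c(*v),.075),4))
# catch top corners z=.063
c1=lambda u,v:(290+u/5,180+v/5)
C=[ray("top",c1(*p),.063) for p in [(184,148),(237,153),(234,238),(178,232)]]
print("catch",np.round(C,4).tolist(),np.mean(C,0)); 
O=[ray("top",c1(*p),.048) for p in [(55,73),(478,44),(510,320),(73,352)]]
print("org",np.round(O,4).tolist())
# pose fit
L=np.array([[0,0],[60,-15],[-55,25],[-56,78]])/1e3
W=np.array([[.5645,.1673],[.621,.1401],[.516,.199],[.5195,.251]])
def f(p):
    a=p[2];R=np.array([[np.cos(a),-np.sin(a)],[np.sin(a),np.cos(a)]])
    return (L@R.T+p[:2]-W).ravel()
r=least_squares(f,[.56,.167,-.17]); print(r.x,np.degrees(r.x[2]),np.round(r.fun*1e3,1))
a=r.x[2];R=np.array([[np.cos(a),-np.sin(a)],[np.sin(a),np.cos(a)]])
print("jawpad local",R.T@(np.array([.6114,.0995])-r.x[:2]))
# silhouettes
s=ctrl.get_state(); M=Rn.from_rotvec(s["tool_rot"]).as_matrix(); print(np.round(M,3))
E
```

```text
fr [0.568  0.1592 0.075 ]
fl [0.5792 0.178  0.075 ]
br [0.7281 0.1329 0.075 ]
bl [0.7319 0.1508 0.075 ]
catch [[0.504, -0.2048, 0.063], [0.5014, -0.2334, 0.063], [0.456, -0.2303, 0.063], [0.4592, -0.2004, 0.063]] [ 0.48013906 -0.21723459  0.063     ]
org [[0.5461, -0.1385, 0.048], [0.563, -0.3732, 0.048], [0.4124, -0.3832, 0.048], [0.3956, -0.1456, 0.048]]
[ 0.5644323   0.16563823 -0.15577959] -8.925513098170391 [-0.1 -1.7  0.4  1.4 -2.  -0.1  1.7  0.4]
jawpad local [ 0.05666033 -0.05805031]
[[-0.     0.229 -0.973]
 [-0.    -0.973 -0.229]
 [-1.     0.     0.   ]]
```

```bash
cat > ov.py <<'E'
from h import *
import sys
def Tloc(p,X):
    a=p[2]; X=np.array(X,float)/1e3
    return np.array([p[0]+X[0]*np.cos(a)-X[1]*np.sin(a),p[1]+X[0]*np.sin(a)+X[1]*np.cos(a),X[2]])
def draw(n,im,p,segs,crop,s,col=(0,255,255)):
    for A,B in segs:
        q=[tuple(np.round((proj(n,Tloc(p,X))+.5-crop[:2])*s).astype(int).tolist()) for X in(A,B)]
        cv2.line(im,q[0],q[1],col,1)
def box(x0,x1,y0,y1,z0,z1):
    r=[]
    for z in(z0,z1):
        c=[(x0,y0,z),(x1,y0,z),(x1,y1,z),(x0,y1,z)]
        r+=[(c[i],c[(i+1)%4]) for i in range(4)]
    r+=[((x,y,z0),(x,y,z1)) for x in(x0,x1) for y in(y0,y1)]
    return r
E
python3 - <<'E'
from ov import *
P=[.5650,.1660,np.radians(-9.8)]
Cp=[.4800,-.2170,np.radians(-4)]
D=box(14,170,0,18,0,75)+box(-134,-30,56,78,16,44)
for n,cr in(("top",(130,110,240,240)),("side",(220,130,330,200))):
    im=ctrl.get_image(n)[:,:,::-1][cr[1]:cr[3],cr[0]:cr[2]]; s=4.5
    im=cv2.resize(im,None,fx=s,fy=s,interpolation=cv2.INTER_CUBIC)
    draw(n,im,P,D,np.array(cr[:2]),s); cv2.imwrite(f"pics/ov_{n}.png",im)
n="top";cr=(290,180,390,260)
for n,cr in(("top",(310,190,350,240)),("side",(240,225,280,275))):
    im=ctrl.get_image(n)[:,:,::-1][cr[1]:cr[3],cr[0]:cr[2]]; s=8
    im=cv2.resize(im,None,fx=s,fy=s,interpolation=cv2.INTER_CUBIC); raw=im.copy()
    draw(n,im,Cp,box(-22,22,-15,15,3,63),np.array(cr[:2]),s); cv2.imwrite(f"pics/ovc_{n}.png",np.hstack([raw,im]))
E
```

```text
(no output)
```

View pics/ov_top.png

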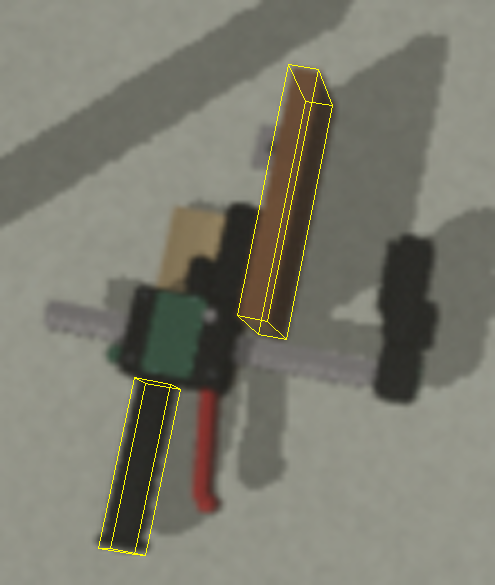

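View pics/ov_side.png

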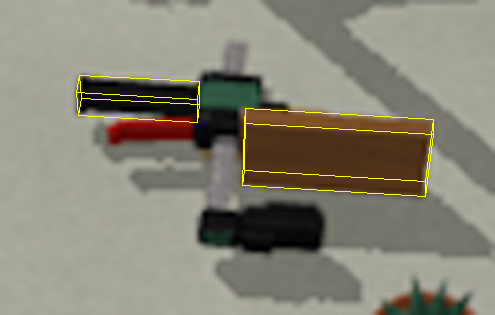

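View pics/ovc_top.png

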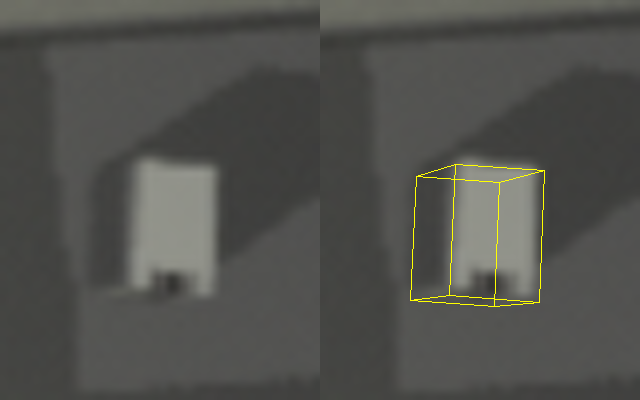

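View pics/ovc_side.png

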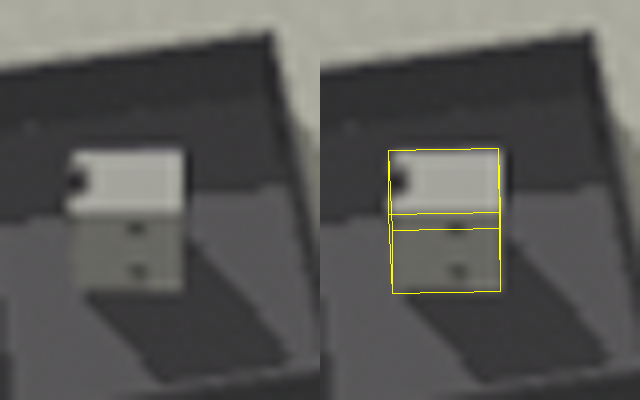

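```bash
python3 - <<'E'
from h import *
for p in [(695,352),(765,352),(705,440),(765,440)]:
    q=(p[0]/1.5,p[1]/1.5); print(np.round(ray("top",q,0),3),np.round(ray("top",q,.1),3))
print(np.round(ray("side",(288/1.5,572/1.5),0),3),np.round(ray("side",(378/1.5,570/1.5),0),3),np.round(ray("side",(378/1.5,570/1.5),0.1),3))
print("pot",np.round(ray("top",(416/1.5,208/1.5),.1),3))
E
```

```text
[ 0.438 -0.612  0.   ] [ 0.437 -0.549  0.1  ]
[ 0.438 -0.749  0.   ] [ 0.437 -0.672  0.1  ]
[ 0.274 -0.618  0.   ] [ 0.29  -0.554  0.1  ]
[ 0.274 -0.733  0.   ] [ 0.29  -0.657  0.1  ]
[ 0.279 -0.593  0.   ] [ 0.442 -0.603  0.   ] [ 0.442 -0.632  0.1  ]
pot [ 0.688 -0.07   0.1  ]
```

Call:
step_arm --increments '[0, -5.84, -1.37, 0, 0, 0, 0, -5.84, -1.37, 0, 0, 0, 0, -5.84, -1.37, 0, 0, 0, 0, -1.92, -4.71, 0, 0, 0, 0, -1.92, -4.71, 0, 0, 0, 0, -1.92, -4.71, 0, 0, 0, 0, -1.92, -4.71, 0, 0, 0, 0, -1.92, -4.71, 0, 0, 0, 0, -1.92, -4.71, 0, 0, 0, 0, -1.92, -4.71, 0, 0, 0, 0, -1.92, -4.71, 0, 0, 0, 0, 0, 0, -0.17, 0, 0]' --fingers 100 --force 20

```text
time: 3.15
position: [0.4836, -0.2127, 0.1923]
tool_rot: [1.997, 0.419, -1.992]
ft_force: [0.0, -0.1, -0.7]
grip_width: 0.997
```

Call:
step_arm --increments '[0, 0, 0, -0.17, 0, 0, 0, 0, 0, -0.17, 0, 0, 0, 0, 0, -0.17, 0, 0, 0, 0, 0, -0.17, 0, 0, 0, 0, 0, -0.17, 0, 0, 0, 0, 0, -0.17, 0, 0, 0, 0, 0, -0.08, 0, 0, 0, 0, 0, 0, 0, 0]'

```text
time: 4.15
position: [0.4803, -0.2172, 0.1922]
tool_rot: [1.261, 1.174, -1.261]
ft_force: [0.1, 1.4, -0.1]
grip_width: 0.997
```

```bash
cat >> h.py <<'E'
def st():
    s=ctrl.get_state(); M=Rn.from_rotvec(s["tool_rot"]).as_matrix()
    print("t",round(s["time"],2),"pos",np.round(s["position"],4),"yaw_y",round(float(np.degrees(np.arctan2(M[1,1],M[0,1]))),2),"tilt",np.round(M[:2,0],4),"F",np.round(s["ft_force"],1),"grip",round(s["grip_width"]*87,1),"q",np.round(s["joint_positions"],2))
    return s,M
def to(X,yaw=None):
    s,M=st(); d=np.array(X)-s["position"]; print("tool cm",np.round(M.T@d*100,2))
    if yaw is not None:
        a=np.arctan2(M[1,1],M[0,1]); print("turn ax",round(float(-(np.radians(yaw)-a)),3))
E
python3 - <<'E'
from h import *
to([.480,-.2165,.10],-4)
E
```

```text
t 4.15 pos [ 0.4803 -0.2172  0.1922] yaw_y -4.07 tilt [ 0.0001 -0.0003] F [ 0.1  1.4 -0.1] grip 86.8 q [ 0.98  0.1  -0.64  1.74  0.06  1.33  0.26]
tool cm [ 9.22 -0.03 -0.07]
turn ax -0.001
```

Call:
step_arm --increments '[3.7, 0, 0, 0, 0, 0, 3.7, 0, -0.05, 0, 0, 0, 2.6, 0, 0, 0, 0, 0, 0, 0, 0, 0, 0, 0]'

```text
time: 4.65
position: [0.4787, -0.2159, 0.0903]
tool_rot: [1.261, 1.179, -1.263]
ft_force: [-0.8, -0.1, -0.7]
grip_width: 1.003
```

```bash
python3 - <<'E'
from h import *
snap("top","d1.png",(290,180,410,290),4); snap("side","d2.png",(190,190,310,320),4); st()
E
python3 -c "
import cv2,numpy as np
a=cv2.imread('pics/d1.png');b=cv2.imread('pics/d2.png')
h=min(a.shape[0],b.shape[0]);cv2.imwrite('pics/d.png',cv2.resize(np.hstack([a[:h],b[:h]]),(800,367)))"
```

```text
t 4.75 pos [ 0.4809 -0.2168  0.0929] yaw_y -4.05 tilt [ 0.0009 -0.0004] F [0.4 0.2 1.3] grip 86.9 q [ 0.96  0.18 -0.63  1.86  0.12  1.13  0.21]
```

View pics/d.png

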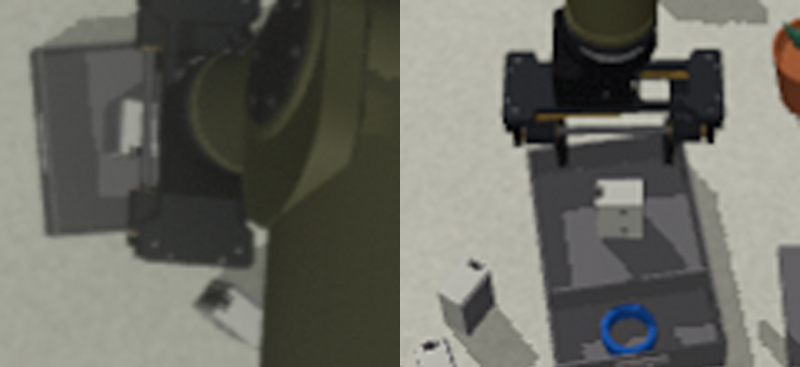

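The side crop shows the fingers at (560,150) and (672,150) straddling the catch at (620,205). I'm going down.

Call:
step_arm --increments '[2.5, 0, 0, 0, 0, 0, 2.5, 0, 0, 0, 0, 0, 2.0, 0, 0, 0, 0, 0, 0, 0, 0, 0, 0, 0]'

```text
time: 5.25
position: [0.4802, -0.2167, 0.0223]
tool_rot: [1.261, 1.176, -1.261]
ft_force: [-0.5, 0.1, 0.0]
grip_width: 0.998
```

Call:
step_arm --increments '[0, 0, 0, 0, 0, 0, 0, 0, 0, 0, 0, 0, 0, 0, 0, 0, 0, 0, 0, 0, 0, 0, 0, 0, 0, 0, 0, 0, 0, 0, 0, 0, 0, 0, 0, 0, 0, 0, 0, 0, 0, 0, 0, 0, 0, 0, 0, 0]' --fingers 0 --force 20

```text
time: 6.25
position: [0.4805, -0.2167, 0.0222]
tool_rot: [1.261, 1.175, -1.26]
ft_force: [0.9, 0.1, 0.8]
grip_width: 0.502
```

```bash
python3 -c "
from h import *
st()"
```

```text
t 6.25 pos [ 0.4805 -0.2167  0.0222] yaw_y -4.01 tilt [ 0.0003 -0.0002] F [0.9 0.1 0.8] grip 43.7 q [ 0.93  0.27 -0.62  1.93  0.19  1.    0.15]
```

Call:
step_arm --increments '[-2.5, 0, 0, 0, 0, 0, -4, 0, 0, 0, 0, 0, -4, 0, 0, 0, 0, 0, -3.3, 0, 0, 0, 0, 0, 0, 0, 0, 0, 0, 0]'

```text
time: 6.88
position: [0.4818, -0.2173, 0.1624]
tool_rot: [1.261, 1.17, -1.259]
ft_force: [0.2, 0.1, -0.6]
grip_width: 0.503
```

```bash
python3 - <<'E'
from ov import *
P=[.5650,.1660,np.radians(-9.8)]
X=Tloc(P,(60,-20,130)); print(X); to(X,-9.8)
snap("side","e1.png",(190,150,320,320),4)
E
```

```text
[0.62072028 0.13607927 0.13      ]
t 6.88 pos [ 0.4818 -0.2173  0.1624] yaw_y -4.02 tilt [ 0.0038 -0.0027] F [ 0.2  0.1 -0.6] grip 43.7 q [ 0.98  0.12 -0.64  1.78  0.08  1.27  0.24]
tool cm [  3.2   11.37 -36.23]
turn ax 0.101
```

View pics/e1.png

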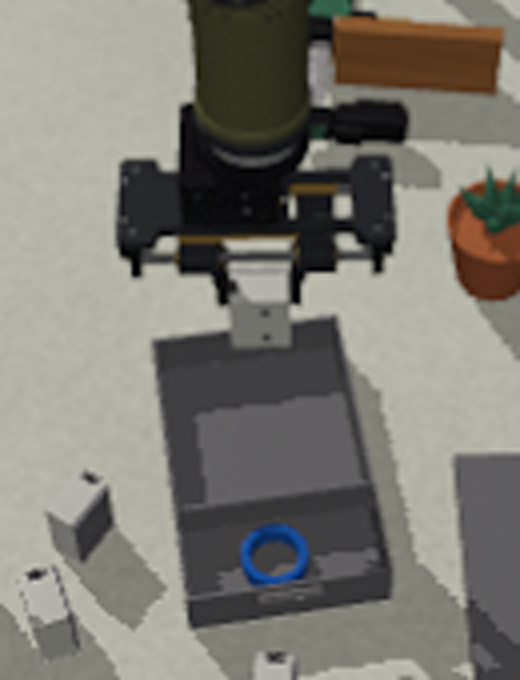

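The catch is held upright between the fingers, at crop (262,305). I'm carrying it over to the seat.

Call:
step_arm --increments '[0, 1.26, -4.03, 0, 0, 0, 0, 1.26, -4.03, 0, 0, 0, 0, 1.26, -4.03, 0, 0, 0, 0, 1.26, -4.03, 0, 0, 0, 0, 1.26, -4.03, 0, 0, 0, 0, 1.26, -4.03, 0, 0, 0, 0, 1.26, -4.03, 0, 0, 0, 0, 1.26, -4.03, 0, 0, 0, 0, 1.26, -4.03, 0, 0, 0, 0, 0, 0, 0.1, 0, 0, 3.0, 0, 0, 0, 0, 0, 0, 0, 0, 0, 0, 0]'

```text
time: 8.43
position: [0.6158, 0.1363, 0.1256]
tool_rot: [1.327, 1.128, -1.34]
ft_force: [-0.0, 0.4, -0.9]
grip_width: 0.5
```

```bash
python3 - <<'E'
from ov import *
P=[.5650,.1660,np.radians(-9.8)]
to(Tloc(P,(60,-20,20)),-9.8)
snap("side","f1.png",(220,110,350,220),6);snap("top","f2.png",(130,110,260,240),4)
ctrl.get_image("side")
for k in("jaw_pad","divider","seat"): print(k,[(np.round(toW("side",d["xyz"]),4),round(d["score"],2)) for d in ctrl.spot_point("side",k)[:2]])
E
```

```text
t 8.43 pos [0.6158 0.1363 0.1256] yaw_y -9.7 tilt [-0.0081 -0.0016] F [-0.   0.4 -0.9] grip 43.5 q [ 0.35  0.44 -0.8   1.56  0.32  1.29 -0.65]
tool cm [10.56  0.57 -0.09]
turn ax 0.002
jaw_pad [(array([0.6106, 0.0989, 0.0304]), 0.52)]
divider [(array([0.5624, 0.167 , 0.0033]), 0.91), (array([ 0.4938,  0.4528, -0.    ]), 0.27)]
seat [(array([0.6208, 0.1417, 0.0326]), 0.71)]
```

View pics/f1.png

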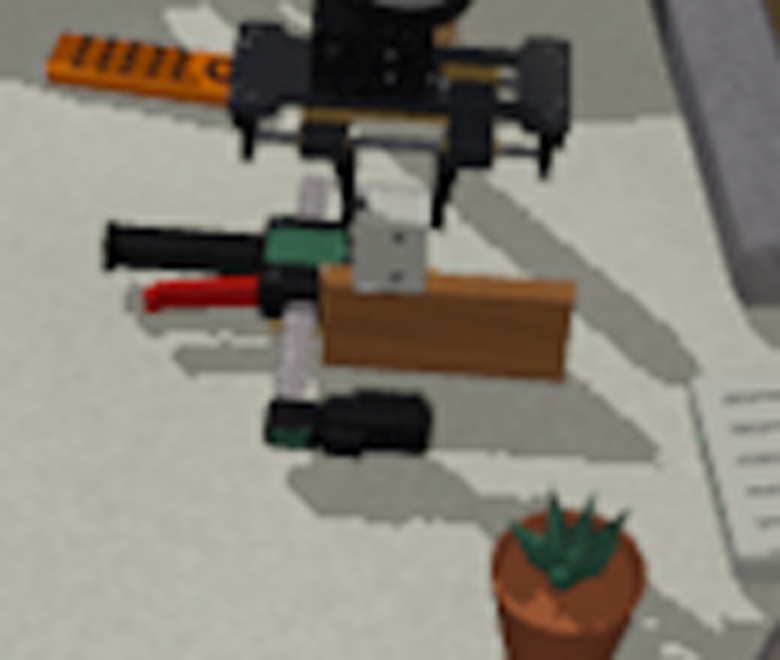

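View pics/f2.png

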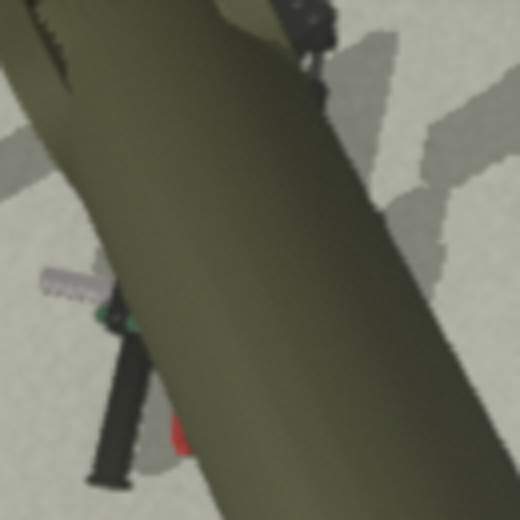

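Call:
step_arm --increments '[0.5, 0, 0.15, 0, 0, 0, 0, 0, 0, 0, 0, 0, 0, 0, 0, 0, 0, 0]'

```text
time: 9.1
position: [0.6185, 0.1357, 0.1251]
tool_rot: [1.333, 1.124, -1.333]
ft_force: [0.2, -0.4, -0.4]
grip_width: 0.504
```

```bash
python3 - <<'E'
from ov import *
P=[.5650,.1660,np.radians(-9.8)]
to(Tloc(P,(60,-22,20)),-9.8)
E
```

```text
t 9.1 pos [0.6185 0.1357 0.1251] yaw_y -9.74 tilt [ 0.     -0.0001] F [ 0.2 -0.4 -0.4] grip 43.9 q [ 0.36  0.44 -0.8   1.56  0.32  1.28 -0.65]
tool cm [10.51  0.21  0.13]
turn ax 0.001
```

Call:
step_arm --increments '[2.5, 0.2, 0.13, 0, 0, 0, 2.5, 0, 0, 0, 0, 0, 1.7, 0, 0, 0, 0, 0, 0, 0, 0, 0, 0, 0]'

```text
time: 9.6
position: [0.6193, 0.1339, 0.0567]
tool_rot: [1.332, 1.125, -1.335]
ft_force: [0.5, 0.2, -0.4]
grip_width: 0.504
```

```bash
python3 - <<'E'
from ov import *
P=[.5650,.1660,np.radians(-9.8)]
to(Tloc(P,(60,-22,19.5)),-9.8)
snap("side","g1.png",(230,120,330,200),8)
E
```

```text
t 9.6 pos [0.6193 0.1339 0.0567] yaw_y -9.73 tilt [-0.0026 -0.0004] F [ 0.5  0.2 -0.4] grip 43.9 q [ 0.34  0.5  -0.77  1.63  0.37  1.17 -0.68]
tool cm [ 3.72  0.11 -0.04]
turn ax 0.001
```

View pics/g1.png

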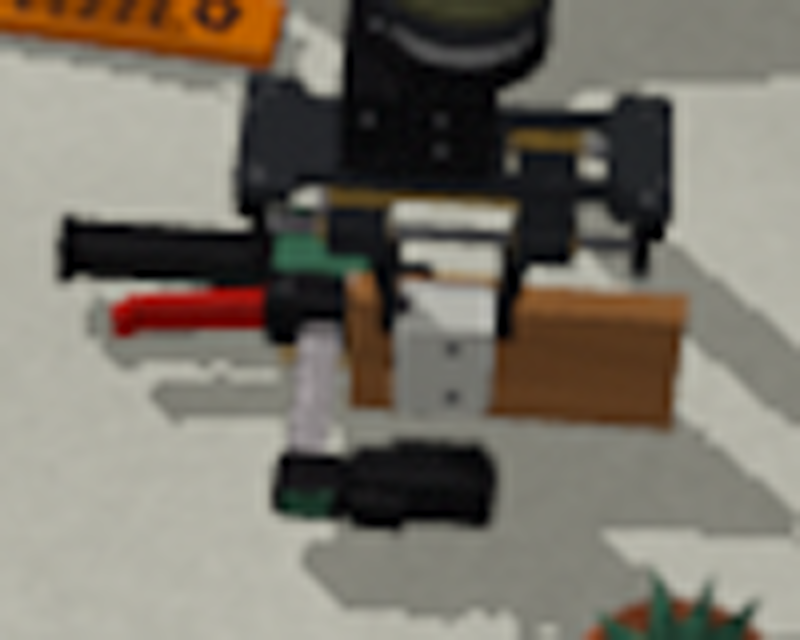

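Call:
step_arm --increments '[1.5, 0.05, 0, 0, 0, 0, 1.5, 0, 0, 0, 0, 0, 0.5, 0, 0, 0, 0, 0, 0.1, 0, 0, 0, 0, 0, 0, 0, 0, 0, 0, 0, 0, 0, 0, 0, 0, 0]'

```text
time: 10.4
position: [0.6212, 0.1342, 0.0225]
tool_rot: [1.334, 1.123, -1.333]
ft_force: [-0.4, -0.3, -0.5]
grip_width: 0.501
```

```bash
python3 - <<'E'
from ov import *
P=[.5650,.1660,np.radians(-9.8)]
to(Tloc(P,(60,-20,19.2)),-9.8)
E
```

```text
t 10.4 pos [0.6212 0.1342 0.0225] yaw_y -9.74 tilt [0.0009 0.    ] F [-0.4 -0.3 -0.5] grip 43.6 q [ 0.32  0.54 -0.75  1.65  0.4   1.11 -0.7 ]
tool cm [ 0.33 -0.07 -0.18]
turn ax 0.001
```

Call:
step_arm --increments '[0.2, 0, -0.1, 0, 0, 0, 0.1, 0, 0, 0, 0, 0, 0, 0, 0, 0, 0, 0]'

```text
time: 10.78
position: [0.621, 0.1353, 0.0192]
tool_rot: [1.333, 1.124, -1.333]
ft_force: [-0.3, -0.6, 1.9]
grip_width: 0.5
```

Call:
step_arm --increments '[0.05, 0, 0, 0, 0, 0, 0, 0, 0, 0, 0, 0]'

```text
time: 11.02
position: [0.621, 0.1353, 0.0191]
tool_rot: [1.333, 1.124, -1.333]
ft_force: [-1.3, 0.0, 6.0]
grip_width: 0.503
```

There is 6 N of contact, so the catch is on the floor. Now I'll open just enough to clear it.

Call:
step_arm --increments '[0, 0, 0, 0, 0, 0, 0, 0, 0, 0, 0, 0, 0, 0, 0, 0, 0, 0, 0, 0, 0, 0, 0, 0]' --fingers 62

```text
time: 11.52
position: [0.6209, 0.135, 0.0183]
tool_rot: [1.333, 1.124, -1.333]
ft_force: [-0.1, -0.6, -0.5]
grip_width: 0.614
```

Call:
step_arm --increments '[-1.5, 0, 0, 0, 0, 0, -3, 0, 0, 0, 0, 0, -4, 0, 0, 0, 0, 0, -4, 0, 0, 0, 0, 0, 0, 0, 0, 0, 0, 0]'

```text
time: 12.15
position: [0.6236, 0.1364, 0.1487]
tool_rot: [1.338, 1.12, -1.326]
ft_force: [-0.2, 0.2, 0.2]
grip_width: 0.621
```

```bash
python3 - <<'E'
from ov import *
P=[.5650,.1660,np.radians(-9.8)]
to(Tloc(P,(-57,61,140)),80.2)
n="side";cr=(230,120,330,200);s=8
im=ctrl.get_image(n)[:,:,::-1][cr[1]:cr[3],cr[0]:cr[2]]
im=cv2.resize(im,None,fx=s,fy=s,interpolation=cv2.INTER_CUBIC)
draw(n,im,P,box(38,82,-34,-4,0,60),np.array(cr[:2]),s)
cv2.imwrite("pics/i1.png",im)
for k in("catch_center","catch_poles","jaw_pad"): print(k,[(np.round(toW("side",d["xyz"]),4),round(d["score"],2)) for d in ctrl.spot_point("side",k)[:5]])
E
```

```text
t 12.15 pos [0.6236 0.1364 0.1487] yaw_y -9.73 tilt [0.0081 0.0014] F [-0.2  0.2  0.2] grip 54.0 q [ 0.36  0.42 -0.8   1.53  0.31  1.32 -0.65]
tool cm [  0.8  -11.97  -8.03]
turn ax -1.57
catch_center [(array([ 0.4707, -0.4576,  0.0276]), 0.77), (array([ 0.334 , -0.2954,  0.0325]), 0.75), (array([ 0.3099, -0.374 ,  0.0306]), 0.74), (array([0.6153, 0.1369, 0.0298]), 0.65)]
catch_poles [(array([0.5956, 0.1407, 0.0258]), 0.73), (array([ 0.3003, -0.3585,  0.0283]), 0.66), (array([ 0.4754, -0.4352,  0.0287]), 0.57), (array([ 0.3439, -0.2782,  0.0313]), 0.53), (array([0.6143, 0.1352, 0.0301]), 0.46)]
jaw_pad [(array([0.6114, 0.1028, 0.0299]), 0.75)]
```

View pics/i1.png

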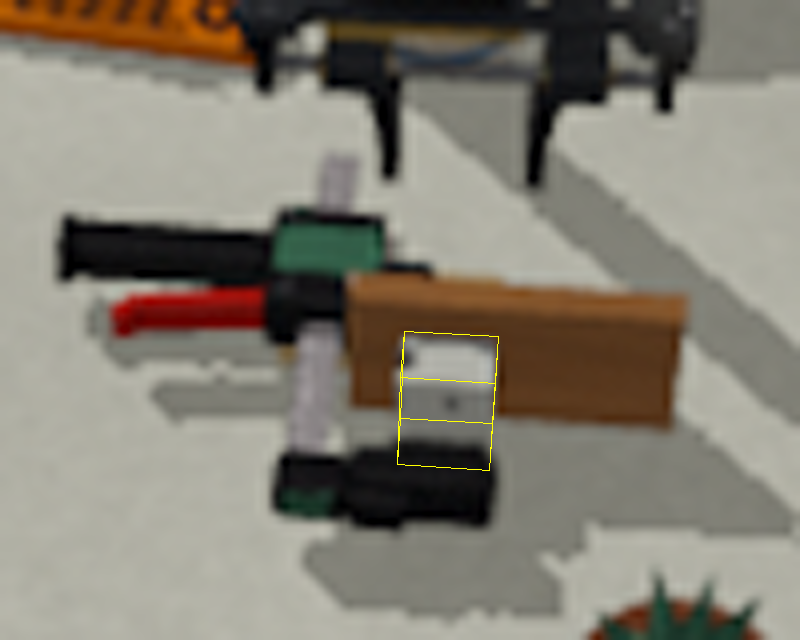

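The catch stands at the seat, at crop (448,380), with the black magnet toward the bar and 1–3 mm off the model outline. Next is the clamp's grip and trigger.

Call:
step_arm --increments '[0, -4, -2.7, 0, 0, 0, 0, -4, -2.7, 0, 0, 0, 0, -4, -2.7, 0, 0, 0, 0, 0, 0, -0.175, 0, 0, 0, 0, 0, -0.175, 0, 0, 0, 0, 0, -0.175, 0, 0, 0, 0, 0, -0.175, 0, 0, 0, 0, 0, -0.175, 0, 0, 0, 0, 0, -0.175, 0, 0, 0, 0, 0, -0.175, 0, 0, 0, 0, 0, -0.175, 0, 0, 0, 0, 0, -0.17, 0, 0]' --fingers 100

```text
time: 13.85
position: [0.5156, 0.2347, 0.1423]
tool_rot: [0.129, 1.569, -0.13]
ft_force: [0.6, -0.7, -0.1]
grip_width: 1.004
```

Call:
step_arm --increments '[2.5, 0, 0, 0, 0, 0, 2.5, 0, 0, 0, 0, 0, 0, 0, 0, 0, 0, 0, 0, 0, 0, 0, 0, 0]'

```text
time: 14.35
position: [0.5164, 0.2355, 0.0938]
tool_rot: [0.134, 1.567, -0.134]
ft_force: [0.6, -0.1, 0.8]
grip_width: 1.004
```

```bash
python3 - <<'E'
from ov import *
P=[.5650,.1660,np.radians(-9.8)]
to(Tloc(P,(-57,58,14)),80.2)
snap("side","j1.png",(220,110,330,200),7)
E
```

```text
t 14.35 pos [0.5164 0.2355 0.0938] yaw_y 80.23 tilt [-0.0002  0.0003] F [ 0.6 -0.1  0.8] grip 87.4 q [ 0.45  0.44 -1.13  1.75  0.42  1.22  0.61]
tool cm [ 7.98 -0.22  0.28]
turn ax 0.001
```

View pics/j1.png

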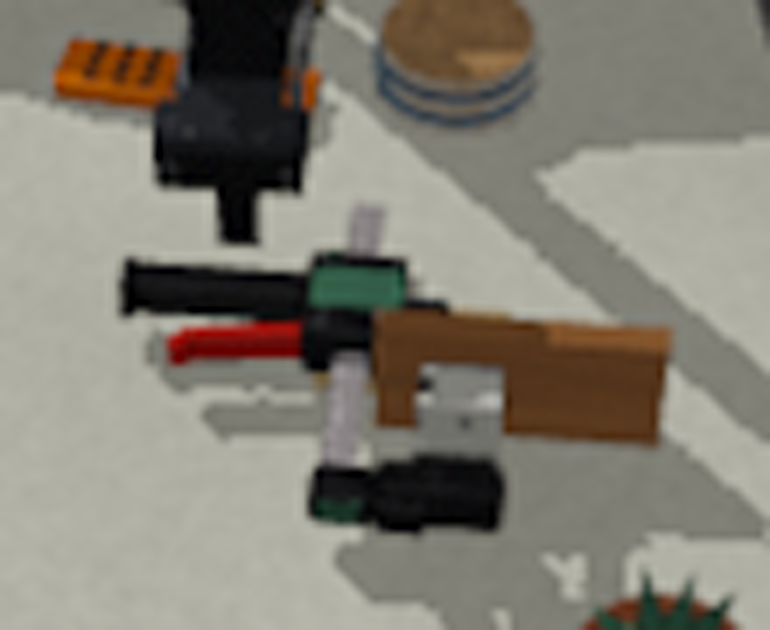

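Call:
step_arm --increments '[2.0, -0.2, 0.28, 0, 0, 0, 2.0, 0, 0, 0, 0, 0, 0, 0, 0, 0, 0, 0]'

```text
time: 14.78
position: [0.5171, 0.2317, 0.0511]
tool_rot: [0.133, 1.571, -0.136]
ft_force: [-0.1, -0.1, 0.0]
grip_width: 0.999
```

```bash
python3 - <<'E'
from ov import *
P=[.5650,.1660,np.radians(-9.8)]
to(Tloc(P,(-57,58,14)),80.2)
snap("side","k1.png",(220,110,330,200),7)
snap("top","k2.png",(130,130,230,240),5)
E
```

```text
t 14.78 pos [0.5171 0.2317 0.0511] yaw_y 80.22 tilt [-0.0041 -0.0014] F [-0.1 -0.1  0. ] grip 86.9 q [ 0.42  0.49 -1.09  1.79  0.47  1.16  0.58]
tool cm [3.7  0.15 0.15]
turn ax 0.0
```

View pics/k1.png

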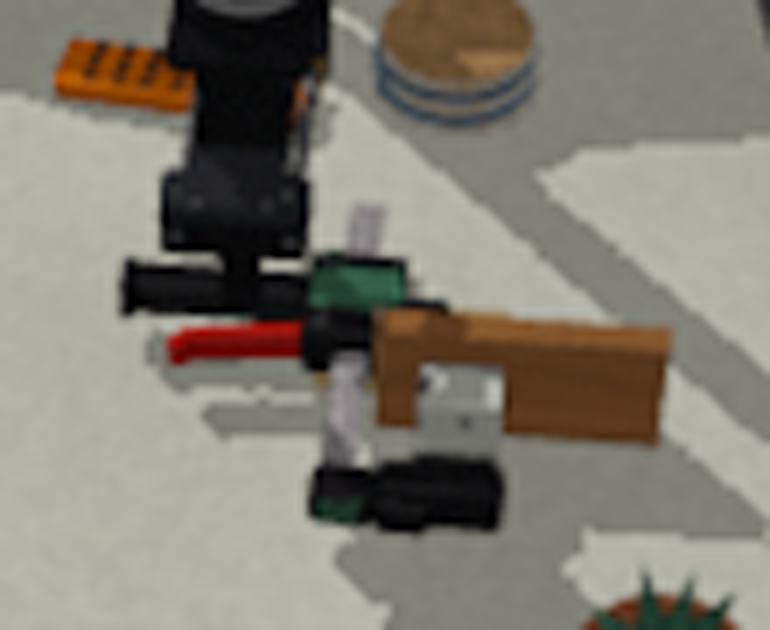

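View pics/k2.png

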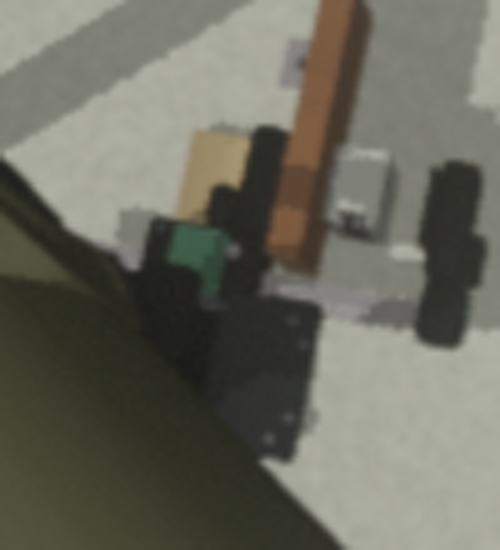

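The finger on the trigger side (crop 240,280) is lined up in front of the trigger's mid-length, and nothing is in the way. I'm lowering.

Call:
step_arm --increments '[1.6, 0, 0.1, 0, 0, 0, 1.6, 0, 0, 0, 0, 0, 0.5, 0, 0, 0, 0, 0, 0, 0, 0, 0, 0, 0]'

```text
time: 15.38
position: [0.5193, 0.2326, 0.0159]
tool_rot: [0.134, 1.568, -0.134]
ft_force: [0.8, -0.3, -0.8]
grip_width: 1.001
```

```bash
python3 - <<'E'
from ov import *
P=[.5650,.1660,np.radians(-9.8)]
to(Tloc(P,(-57,61,14)),80.2)
snap("side","l1.png",(220,110,330,200),7)
E
```

```text
t 15.38 pos [0.5193 0.2326 0.0159] yaw_y 80.23 tilt [-0.0011 -0.0002] F [ 0.8 -0.3 -0.8] grip 87.1 q [ 0.39  0.53 -1.05  1.82  0.52  1.1   0.55]
tool cm [ 0.19  0.32 -0.06]
turn ax 0.001
```

View pics/l1.png

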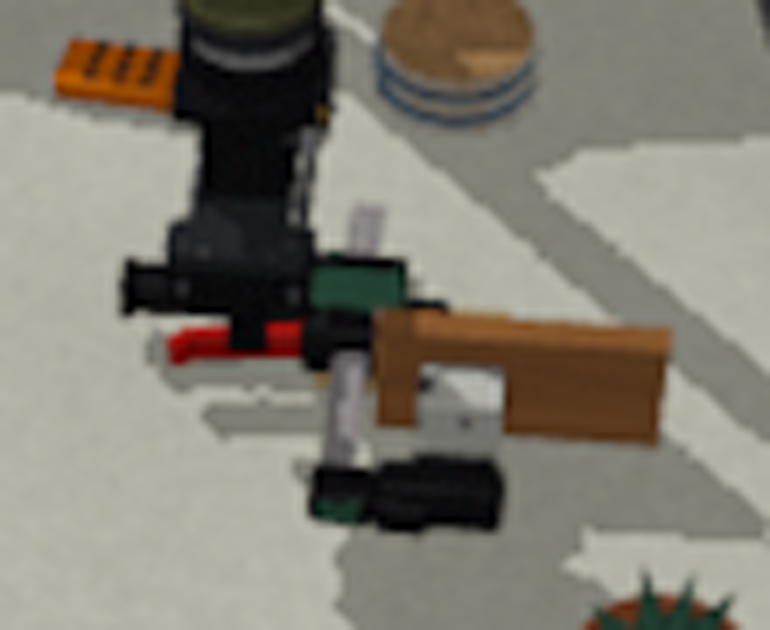

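Call:
step_arm --increments '[0.15, 0.25, 0, 0, 0, 0, 0, 0, 0, 0, 0, 0, 0, 0, 0, 0, 0, 0, 0, 0, 0, 0, 0, 0, 0, 0, 0, 0, 0, 0, 0, 0, 0, 0, 0, 0, 0, 0, 0, 0, 0, 0, 0, 0, 0, 0, 0, 0]' --fingers 0 --force 25

```text
time: 16.42
position: [0.5202, 0.235, 0.015]
tool_rot: [0.134, 1.567, -0.134]
ft_force: [-0.2, -0.3, 0.5]
grip_width: 0.172
```

```bash
cat > lk.py <<'E'
from ov import *
import sys
P=[.5650,.1660,np.radians(-9.8)]
to(Tloc(P,(-57,61,14)),80.2)
im=ctrl.get_image("side")[:,:,::-1]
cr=(240,130,330,200); im=cv2.resize(im[cr[1]:cr[3],cr[0]:cr[2]],None,fx=7,fy=7,interpolation=cv2.INTER_CUBIC)
cv2.imwrite("pics/%s.png"%sys.argv[1],im)
d=ctrl.spot_point("side","jaw_pad")
a=P[2];R=np.array([[np.cos(a),-np.sin(a)],[np.sin(a),np.cos(a)]])
for k in d[:2]: print("jaw local",np.round(R.T@(toW("side",k["xyz"])[:2]-P[:2]),4),round(k["score"],2))
E
python3 lk.py m1
```

```text
t 16.43 pos [0.5202 0.235  0.015 ] yaw_y 80.21 tilt [ 0.     -0.0001] F [-0.2 -0.3  0.5] grip 14.9 q [ 0.38  0.54 -1.05  1.82  0.52  1.1   0.54]
tool cm [ 0.1   0.06 -0.11]
turn ax 0.0
jaw local [ 0.0582 -0.0538] 0.64
jaw local [0.0409 0.2915] 0.27
```

View pics/m1.png

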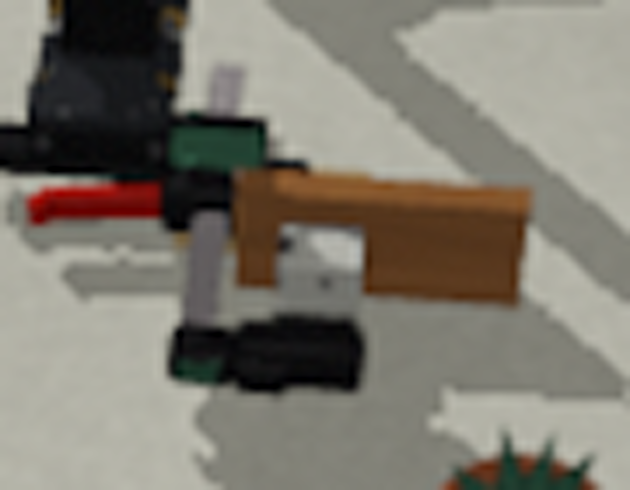

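Odd: the width reads 14.9 mm with no force, and the trigger at crop (95,203) has not moved. I'll find out where the fingers really are before moving.

```bash
python3 - <<'E'
from ov import *
s,M=st(); p=np.array(s["position"])
im=ctrl.get_image("side")[:,:,::-1]; cr=(215,90,305,190); S=6
im=cv2.resize(im[cr[1]:cr[3],cr[0]:cr[2]],None,fx=S,fy=S,interpolation=cv2.INTER_CUBIC); raw=im.copy()
w=s["grip_width"]*.087
for sg in(1,-1):
  for hgt in(0,-.06):
    X=p+M[:,1]*sg*w/2+M[:,0]*hgt
    q=(proj("side",X)+.5-cr[:2])*S; cv2.circle(im,tuple(q.astype(int).tolist()),4,(0,255,255),-1)
cv2.imwrite("pics/n1.png",np.hstack([raw,im])[:, :])
snap("top","n2.png",(130,110,240,240),4.5)
print(cv2.imread("pics/n1.png").shape, ctrl.get_state()["joint_torque"])
E
python3 -c "
import cv2;a=cv2.imread('pics/n1.png');cv2.imwrite('pics/n1.png',cv2.resize(a,(800,int(800*a.shape[0]/a.shape[1]))))"
```

```text
t 16.52 pos [0.5202 0.235  0.015 ] yaw_y 80.22 tilt [-0.     -0.0001] F [0.5 0.5 0.6] grip 7.0 q [ 0.38  0.54 -1.05  1.82  0.52  1.1   0.54]
(600, 1080, 3) [ 1.27556283e-03 -3.88233554e+01 -1.34344643e+01 -2.46347505e+01
 -3.01142782e-02  7.35313632e-02 -1.64518028e-04]
```

View pics/n1.png

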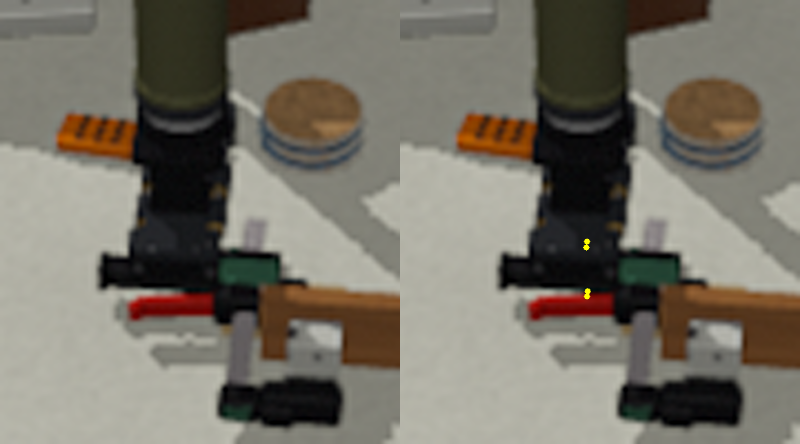

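View pics/n2.png

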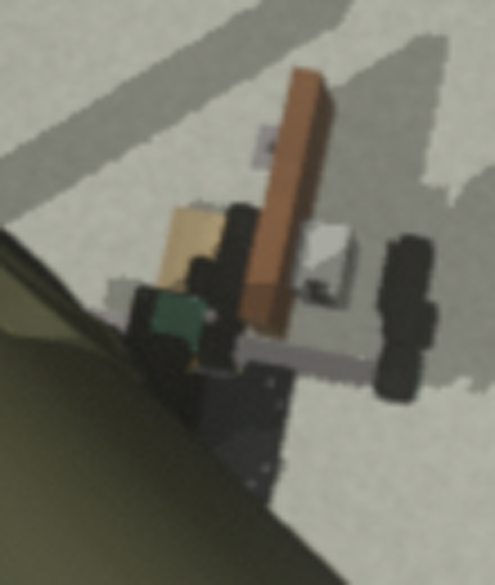

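```bash
python3 - <<'E'
from h import *
a=np.radians(80.2); d=np.array([np.cos(a),np.sin(a),0])
for nm,p in(("j1",[.5164,.2355,.0938]),("k1",[.5171,.2317,.0511]),("l1",[.5193,.2326,.0159])):
    X=np.array(p)-d*.0435
    print(nm,[np.round((proj("side",X+[0,0,h])+.5-[220,110])*7,0) for h in(0,.03,.07)])
st()
E
```

```text
j1 [array([244., 276.]), array([243., 235.]), array([241., 178.])]
k1 [array([247., 338.]), array([246., 298.]), array([245., 244.])]
l1 [array([252., 381.]), array([251., 343.]), array([250., 290.])]
t 16.62 pos [0.5202 0.235  0.015 ] yaw_y 80.22 tilt [-0.     -0.0001] F [-0.4  0.9 -0.6] grip 3.0 q [ 0.38  0.54 -1.05  1.82  0.52  1.1   0.54]
```

```bash
python3 - <<'E'
from h import *
a=np.radians(-9.73); d=np.array([np.cos(a),np.sin(a),0])
for sg in(1,-1):
    X=np.array([.6236,.1364,.1487])+sg*d*.027
    print("i1",[np.round((proj("side",X+[0,0,h])+.5-[230,120])*8,0) for h in(0,.02,.03,.04)])
E
```

```text
i1 [array([524., 222.]), array([526., 190.]), array([527., 173.]), array([529., 156.])]
i1 [array([402., 216.]), array([403., 183.]), array([404., 166.]), array([405., 149.])]
```

```bash
python3 - <<'E'
import cv2
a=cv2.imread("pics/i1.png")[0:230,300:620]; cv2.imwrite("pics/i1z.png",cv2.resize(a,None,fx=2.3,fy=2.3,interpolation=2))
E
```

```text
(no output)
```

View pics/i1z.png

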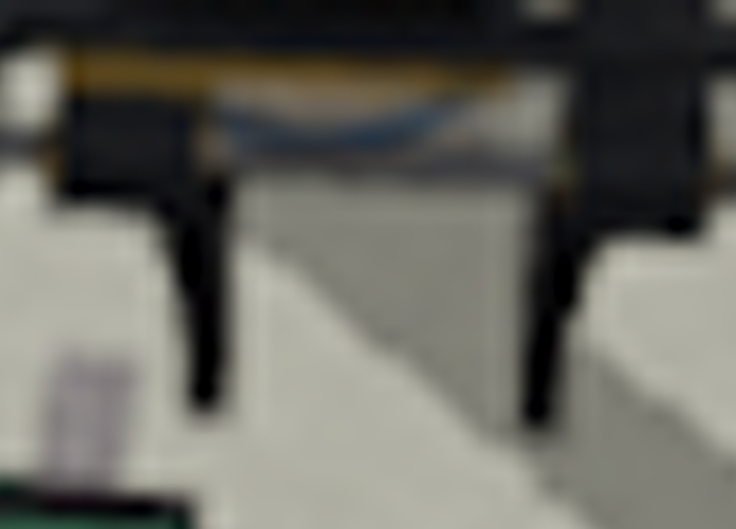

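The tips in i1 (crop rows 178/185) and in j1/l1 all lie about 22–25 mm higher than the reported TCP projects. The real fingertips are therefore above the reported TCP, and the fingers have closed over the grip without touching it. Jaw and trigger are unmoved. I'll raise, reopen, and check the tips in a picture.

Call:
step_arm --increments '[-2.5, 0, 0, 0, 0, 0, 0, 0, 0, 0, 0, 0, 0, 0, 0, 0, 0, 0, 0, 0, 0, 0, 0, 0, 0, 0, 0, 0, 0, 0, 0, 0, 0, 0, 0, 0, 0, 0, 0, 0, 0, 0, 0, 0, 0, 0, 0, 0, 0, 0, 0, 0, 0, 0]' --fingers 100

```text
time: 17.75
position: [0.5202, 0.235, 0.04]
tool_rot: [0.134, 1.567, -0.134]
ft_force: [-0.8, -0.2, 0.8]
grip_width: 0.95
```

```bash
python3 - <<'E'
from ov import *
P=[.5650,.1660,np.radians(-9.8)]
to(Tloc(P,(-57,58,-10)),80.2)
s=ctrl.get_state();M=Rn.from_rotvec(s["tool_rot"]).as_matrix();p=np.array(s["position"])
im=ctrl.get_image("side")[:,:,::-1]; cr=(220,110,320,180); S=8
im=cv2.resize(im[cr[1]:cr[3],cr[0]:cr[2]],None,fx=S,fy=S,interpolation=cv2.INTER_CUBIC)
for h in(0,.02,.03):
    q=(proj("side",p-M[:,1]*.0435+[0,0,h])+.5-cr[:2])*S; cv2.circle(im,tuple((q+[40,0]).astype(int).tolist()),3,(0,255,255),-1)
cv2.imwrite("pics/o1.png",im)
E
```

```text
t 17.75 pos [0.5202 0.235  0.04  ] yaw_y 80.21 tilt [ 0.     -0.0001] F [-0.8 -0.2  0.8] grip 82.7 q [ 0.4   0.51 -1.08  1.8   0.49  1.14  0.56]
tool cm [ 5.   -0.24 -0.11]
turn ax 0.0
```

View pics/o1.png

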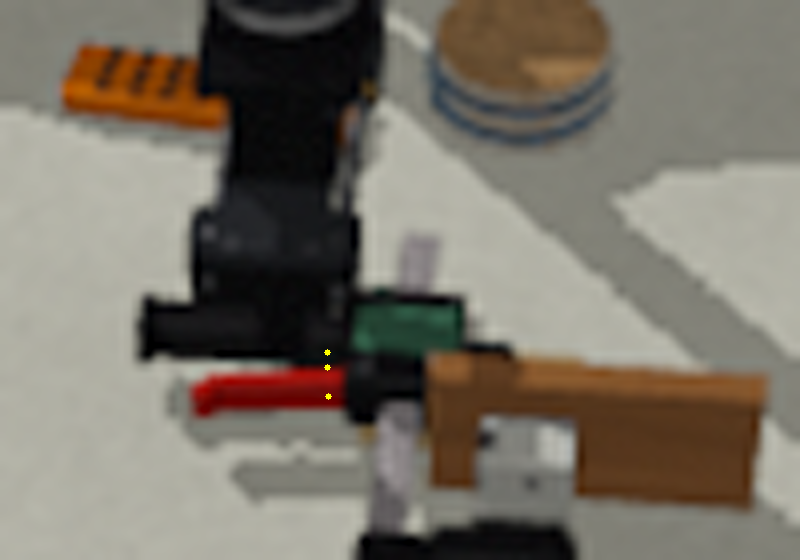

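Call:
step_arm --increments '[1.0, -0.25, -0.1, 0, 0, 0, 1.0, 0, 0, 0, 0, 0, 1.0, 0, 0, 0, 0, 0, 0, 0, 0, 0, 0, 0]'

```text
time: 18.3
position: [0.5179, 0.2324, 0.0087]
tool_rot: [0.133, 1.569, -0.135]
ft_force: [0.0, 0.3, -0.7]
grip_width: 1.003
```

Call:
step_arm --increments '[0.6, 0, 0, 0, 0, 0, 0.6, 0, 0, 0, 0, 0, 0, 0, 0, 0, 0, 0, 0, 0, 0, 0, 0, 0]'

```text
time: 18.8
position: [0.5189, 0.2329, -0.0019]
tool_rot: [0.134, 1.566, -0.134]
ft_force: [-0.8, -1.1, 0.6]
grip_width: 0.998
```

```bash
python3 lk.py p1; python3 - <<'E'
from h import *
snap("side","p2.png",(220,110,320,180),8)
E
```

```text
t 18.8 pos [ 0.5189  0.2329 -0.0019] yaw_y 80.22 tilt [0.0002 0.    ] F [-0.8 -1.1  0.6] grip 86.8 q [ 0.37  0.55 -1.03  1.83  0.54  1.07  0.53]
tool cm [-1.59  0.3  -0.02]
turn ax 0.0
jaw local [ 0.0564 -0.0545] 0.86
```

View pics/p2.png

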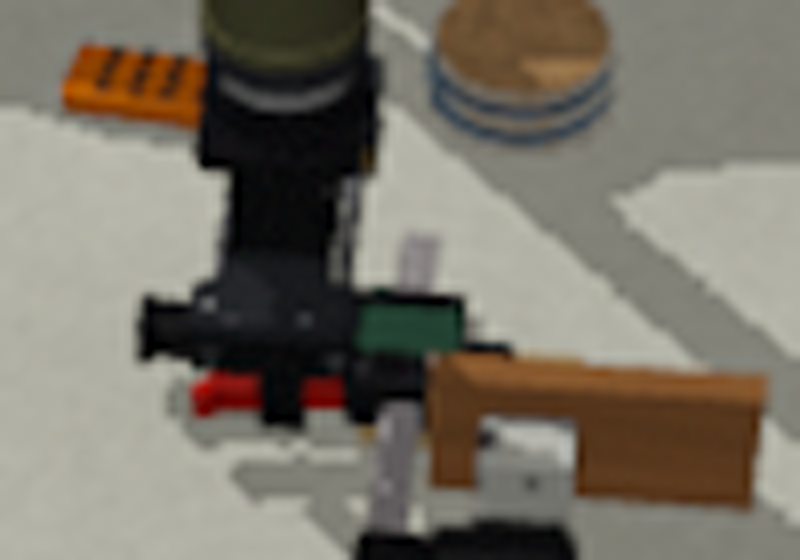

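The finger now hangs in front of the trigger (crop 282,400) and reaches below its lower edge. Going 5 mm lower, then the first squeeze.

Call:
step_arm --increments '[0.5, 0.25, 0, 0, 0, 0, 0, 0, 0, 0, 0, 0, 0, 0, 0, 0, 0, 0, 0, 0, 0, 0, 0, 0, 0, 0, 0, 0, 0, 0, 0, 0, 0, 0, 0, 0, 0, 0, 0, 0, 0, 0]' --fingers 0 --force 25

```text
time: 19.82
position: [0.5183, 0.2379, -0.0077]
tool_rot: [0.137, 1.568, -0.13]
ft_force: [0.6, 5.9, -8.8]
grip_width: 0.382
```

```bash
python3 lk.py q1; python3 - <<'E'
from h import *
snap("side","q2.png",(220,110,320,200),8)
E
```

```text
t 19.82 pos [ 0.5183  0.2379 -0.0077] yaw_y 80.26 tilt [-0.0005  0.0045] F [ 0.6  5.9 -8.8] grip 33.3 q [ 0.36  0.56 -1.03  1.83  0.55  1.06  0.52]
tool cm [-2.17 -0.18  0.12]
turn ax 0.001
jaw local [ 0.0586 -0.048 ] 0.59
```

View pics/q2.png

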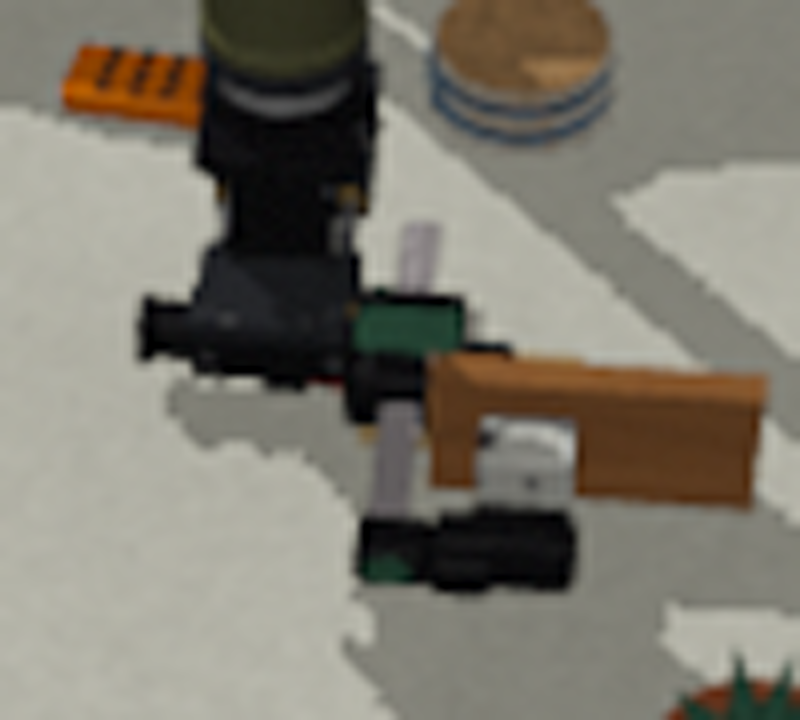

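The squeeze went home at 33.3 mm and the jaw advanced about 8 mm. Releasing for the next pump.

Call:
step_arm --increments '[0, 0.15, 0, 0, 0, 0, 0, 0, 0, 0, 0, 0, 0, 0, 0, 0, 0, 0, 0, 0, 0, 0, 0, 0, 0, 0, 0, 0, 0, 0, 0, 0, 0, 0, 0, 0, 0, 0, 0, 0, 0, 0, 0, 0, 0, 0, 0, 0]' --fingers 100

```text
time: 20.98
position: [0.5197, 0.2372, -0.0067]
tool_rot: [0.134, 1.566, -0.133]
ft_force: [-0.2, 0.1, -0.8]
grip_width: 1.0
```

```bash
python3 lk.py r1; python3 - <<'E'
from h import *
snap("side","r2.png",(220,110,320,200),8)
E
```

```text
t 20.98 pos [ 0.5197  0.2372 -0.0067] yaw_y 80.23 tilt [0.0006 0.0006] F [-0.2  0.1 -0.8] grip 87.0 q [ 0.36  0.56 -1.03  1.83  0.55  1.07  0.52]
tool cm [-2.07 -0.14 -0.02]
turn ax 0.001
jaw local [ 0.0575 -0.0461] 0.65
jaw local [-0.0594  0.0775] 0.47
```

View pics/r2.png

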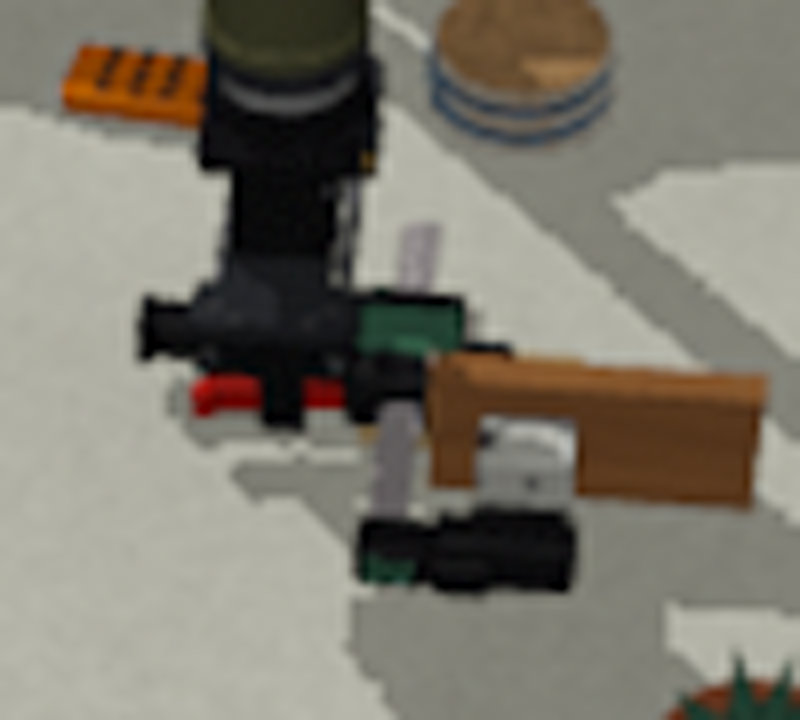

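The trigger sprang back and the finger is still in front of it. Pump 2.

Call:
step_arm --increments '[0, 0, 0, 0, 0, 0, 0, 0, 0, 0, 0, 0, 0, 0, 0, 0, 0, 0, 0, 0, 0, 0, 0, 0, 0, 0, 0, 0, 0, 0, 0, 0, 0, 0, 0, 0, 0, 0, 0, 0, 0, 0]' --fingers 0 --force 25

```text
time: 22.0
position: [0.5186, 0.2377, -0.0077]
tool_rot: [0.135, 1.568, -0.133]
ft_force: [-1.2, 2.8, -6.7]
grip_width: 0.381
```

```bash
python3 lk.py s1
```

```text
t 22.0 pos [ 0.5186  0.2377 -0.0077] yaw_y 80.24 tilt [-0.0011  0.0017] F [-1.2  2.8 -6.7] grip 33.1 q [ 0.36  0.56 -1.03  1.83  0.55  1.06  0.52]
tool cm [-2.17 -0.18  0.09]
turn ax 0.001
jaw local [ 0.0575 -0.0391] 0.78
jaw local [0.0026 0.0022] 0.18
```

View pics/s1.png

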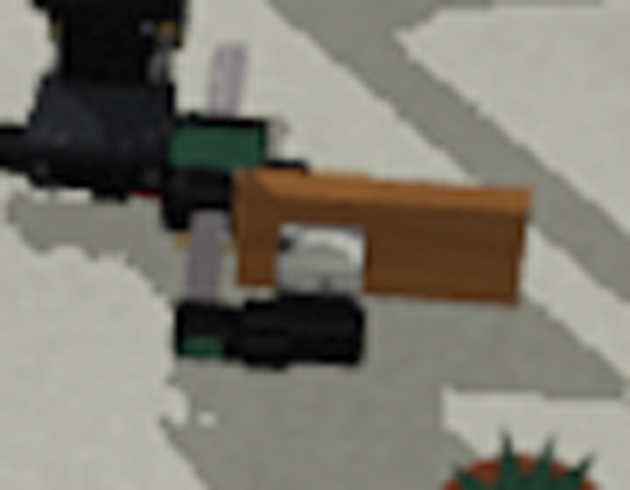

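Call:
step_arm --increments '[0, 0, 0, 0, 0, 0, 0, 0, 0, 0, 0, 0, 0, 0, 0, 0, 0, 0, 0, 0, 0, 0, 0, 0, 0, 0, 0, 0, 0, 0, 0, 0, 0, 0, 0, 0, 0, 0, 0, 0, 0, 0, 0, 0, 0, 0, 0, 0]' --fingers 100

```text
time: 23.1
position: [0.5196, 0.2372, -0.0068]
tool_rot: [0.134, 1.566, -0.133]
ft_force: [0.3, -0.6, 0.2]
grip_width: 0.999
```

Call:
step_arm --increments '[0, 0, 0, 0, 0, 0, 0, 0, 0, 0, 0, 0, 0, 0, 0, 0, 0, 0, 0, 0, 0, 0, 0, 0, 0, 0, 0, 0, 0, 0, 0, 0, 0, 0, 0, 0, 0, 0, 0, 0, 0, 0]' --fingers 0 --force 25

```text
time: 23.98
position: [0.5186, 0.2377, -0.0077]
tool_rot: [0.135, 1.568, -0.133]
ft_force: [-0.9, 3.8, -7.1]
grip_width: 0.381
```

```bash
python3 lk.py t1; python3 -c "
from h import *
snap('top','t2.png',(170,130,240,220),6)"
```

```text
t 23.98 pos [ 0.5186  0.2377 -0.0077] yaw_y 80.23 tilt [-0.0012  0.0017] F [-0.9  3.8 -7.1] grip 33.1 q [ 0.36  0.56 -1.03  1.83  0.55  1.06  0.52]
tool cm [-2.17 -0.17  0.09]
turn ax 0.001
jaw local [ 0.0583 -0.0289] 0.76
```

View pics/t1.png

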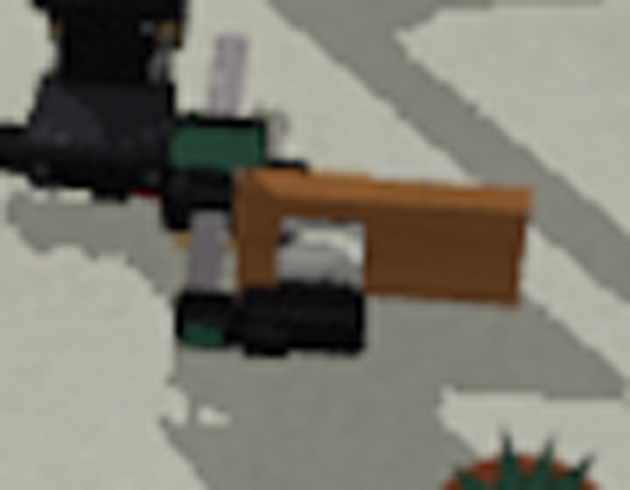

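View pics/t2.png

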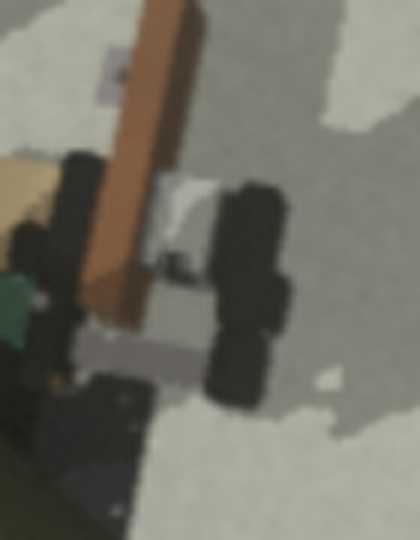

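The jaw has brought the catch almost onto the divider and the trigger again went home. Next pump.

Call:
step_arm --increments '[0, 0, 0, 0, 0, 0, 0, 0, 0, 0, 0, 0, 0, 0, 0, 0, 0, 0, 0, 0, 0, 0, 0, 0, 0, 0, 0, 0, 0, 0, 0, 0, 0, 0, 0, 0, 0, 0, 0, 0, 0, 0, 0, 0, 0, 0, 0, 0]' --fingers 100

```text
time: 25.12
position: [0.5196, 0.2372, -0.0068]
tool_rot: [0.134, 1.566, -0.133]
ft_force: [-0.4, -0.2, -0.3]
grip_width: 1.0
```

Call:
step_arm --increments '[0, 0, 0, 0, 0, 0, 0, 0, 0, 0, 0, 0, 0, 0, 0, 0, 0, 0, 0, 0, 0, 0, 0, 0, 0, 0, 0, 0, 0, 0, 0, 0, 0, 0, 0, 0, 0, 0, 0, 0, 0, 0]' --fingers 0 --force 25

```text
time: 26.0
position: [0.5176, 0.2325, -0.0078]
tool_rot: [0.131, 1.571, -0.143]
ft_force: [-5.6, -8.2, 5.5]
grip_width: 0.496
```

```bash
python3 lk.py u1; python3 -c "
from h import *
snap('top','u2.png',(170,130,240,220),6)"
```

```text
t 26.0 pos [ 0.5176  0.2325 -0.0078] yaw_y 80.02 tilt [-0.005  -0.0071] F [-5.6 -8.2  5.5] grip 43.1 q [ 0.36  0.56 -1.02  1.83  0.55  1.07  0.52]
tool cm [-2.19  0.33  0.1 ]
turn ax -0.003
jaw local [ 0.0584 -0.0279] 0.51
```

View pics/u1.png

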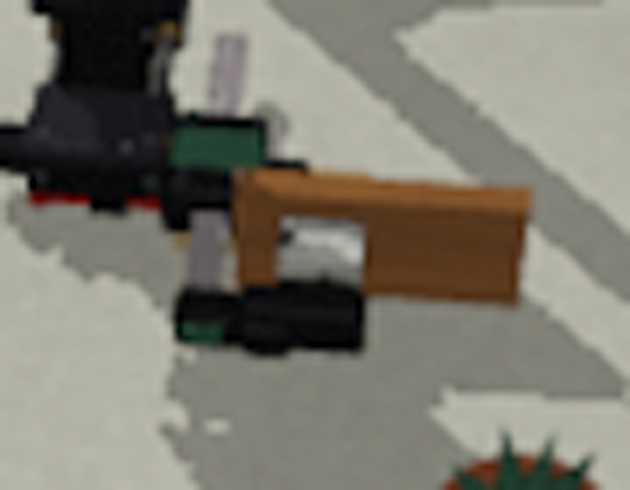

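View pics/u2.png

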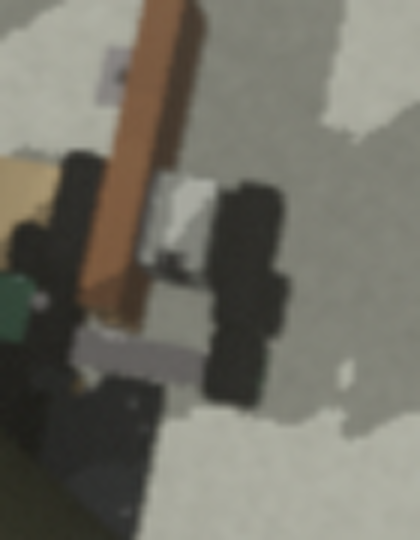

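The trigger stopped part-way at 43.1 mm across. The catch is flat between the pad (crop 305,315) and the divider. I'll recentre the hand to cancel the side load and firm up to 35 N, which is about 45 N of clamping.

Call:
step_arm --increments '[0, -0.25, 0, 0, 0, 0, 0, -0.2, 0, 0, 0, 0, 0, 0, 0, 0, 0, 0, 0, 0, 0, 0, 0, 0]' --fingers 0 --force 35

```text
time: 26.65
position: [0.5176, 0.2331, -0.0077]
tool_rot: [0.134, 1.568, -0.133]
ft_force: [-1.9, 3.9, -10.4]
grip_width: 0.491
```

```bash
python3 lk.py v1; python3 - <<'E'
from ov import *
P=[.5650,.1660,np.radians(-9.8)]
a=P[2];R=np.array([[np.cos(a),-np.sin(a)],[np.sin(a),np.cos(a)]])
for n in("side","top"):
    im=ctrl.get_image(n)
    for k in("catch_center","catch_poles"):
        for d in ctrl.spot_point(n,k)[:6]:
            w=toW(n,d["xyz"])
            if w[1]>0: print(n,k,np.round(R.T@(w[:2]-P[:2])*1e3,1),round(w[2],3),round(d["score"],2))
snap("side","v2.png")
st()
E
```

```text
t 26.65 pos [ 0.5176  0.2331 -0.0077] yaw_y 80.26 tilt [-0.0016  0.001 ] F [ -1.9   3.9 -10.4] grip 42.7 q [ 0.37  0.56 -1.03  1.84  0.54  1.06  0.53]
tool cm [-2.17  0.3   0.11]
turn ax 0.001
jaw local [ 0.0579 -0.0294] 0.73
side catch_center [ 61.3 -15.4] 0.029 0.63
side catch_center [ 57.1 -14.7] 0.031 0.61
side catch_poles [ 33.3 -12.4] 0.025 0.55
top catch_center [ 59.  -14.9] 0.027 0.53
top catch_poles [ 43.9 -15. ] 0.022 0.63
t 27.1 pos [ 0.5176  0.2331 -0.0077] yaw_y 80.26 tilt [-0.0017  0.001 ] F [ -2.    5.2 -10.2] grip 42.6 q [ 0.37  0.56 -1.03  1.84  0.54  1.06  0.53]
```

View pics/v1.png

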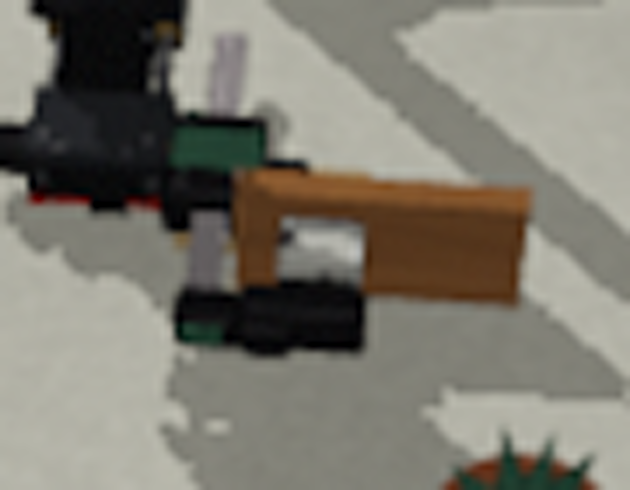

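View pics/v2.png

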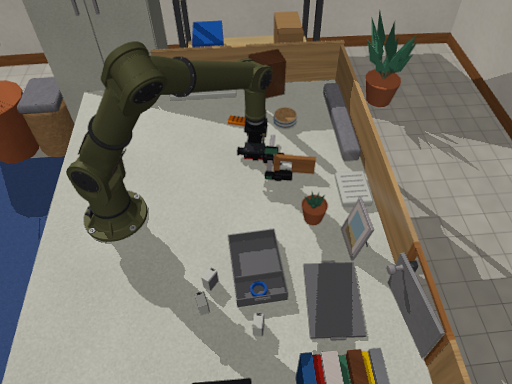

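The catch measures (57–61, -15) mm in the divider's frame, which matches the seat. The trigger is held at 42.6 mm with a steady wrist load of about 12 N, and the organiser, tape roll and other things are in place. Handing in.

```bash
python3 -c "
from h import *
ctrl.close_job(); st()"
```

```text
the job is handed in; nothing more can be done
the job is handed in; nothing more can be done
```

The catch is clamped flat on the divider at the seat, and I handed the job in at about 27 s with the trigger still held squeezed. I took the farthest-left catch out of the organiser and stood it between the jaws, magnet end toward the bar. I let go, then closed the jaw with the trigger alone: three full pumps and a fourth that stopped part-way.

**Last checks**
- **Catch:** its centre measured (57–61, -15) mm in the divider's frame, about 28–31 mm up. The seat is at (60, -15, 30).
- **Jaw:** the pad measured about 29 mm from the divider's face, which fits the 30 mm catch within the network's error.
- **Trigger:** grip and trigger measured 42.6 mm across, between squeezed home (33) and released (53). The grip was 35 N, so I estimate about 45 N on the catch; I could not measure that force directly.
- **Wrist load:** a steady 12 N or so, mostly vertical friction.
- **Surroundings:** the organiser, tape roll and other things looked unmoved in the last picture.

**What disagreed**
- **Fingertip height:** the reported TCP was about 22–25 mm below the fingertips seen in the pictures. Because of that, my first squeeze closed over the clamp without contact and nothing moved. I lowered the hand by that amount and carried on.
- **Magnet end:** the network's readings scattered (x about 33 and 44 mm against an expected 38), so I relied on the pictures, which show the black magnet toward the bar.

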